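# Put the stool rails away in their troughs

### The job

Pick out the four square stool rails and lay each one in the dark wooden trough made for its length (the shortest rail in the shortest trough, and so on), flat on its floor and in line with it, and let go. Leave the two round turned legs at the ends of the row where they are.

Things in the scene. Friction and masses are not known exactly. Their poses are not given: they have to be found in the camera images.
- rail_a: The shortest stool rail: a pale wooden bar of square section, 26 x 26 mm, 60 mm long over all (a 36 mm square middle and at each end a round tenon 14 mm thick and 12 mm long), loose. Origin at its very centre, 13 mm above what it lies on; x along its length. Lies flat on the bench within 0.2 rad of straight ahead.
- trough_a: The trough for the 60 mm rail: a low open dark wooden trough fixed to the bench, inside 74 x 40 mm, outside 86 x 52 mm, floor 5 mm thick, rim 20 mm above the bench. In the middle of each long side the wall is cut away down to the floor over 50 mm, to make room for fingers. Origin at the centre of its underside, on the bench; x along its length, z up; within 0.2 rad of straight ahead.
- rail_b: The second shortest stool rail: a pale wooden bar of square section, 26 x 26 mm, 82 mm long over all (a 58 mm square middle and at each end a round tenon 14 mm thick and 12 mm long), loose. Origin at its very centre, 13 mm above what it lies on; x along its length. Lies flat on the bench within 0.2 rad of straight ahead.
- trough_b: The trough for the 82 mm rail: a low open dark wooden trough fixed to the bench, inside 96 x 40 mm, outside 108 x 52 mm, floor 5 mm thick, rim 20 mm above the bench. In the middle of each long side the wall is cut away down to the floor over 50 mm, to make room for fingers. Origin at the centre of its underside, on the bench; x along its length, z up; within 0.2 rad of straight ahead.
- rail_c: The second longest stool rail: a pale wooden bar of square section, 26 x 26 mm, 104 mm long over all (a 80 mm square middle and at each end a round tenon 14 mm thick and 12 mm long), loose. Origin at its very centre, 13 mm above what it lies on; x along its length. Lies flat on the bench within 0.2 rad of straight ahead.
- trough_c: The trough for the 104 mm rail: a low open dark wooden trough fixed to the bench, inside 118 x 40 mm, outside 130 x 52 mm, floor 5 mm thick, rim 20 mm above the bench. In the middle of each long side the wall is cut away down to the floor over 50 mm, to make room for fingers. Origin at the centre of its underside, on the bench; x along its length, z up; within 0.2 rad of straight ahead.
- rail_d: The longest stool rail: a pale wooden bar of square section, 26 x 26 mm, 126 mm long over all (a 102 mm square middle and at each end a round tenon 14 mm thick and 12 mm long), loose. Origin at its very centre, 13 mm above what it lies on; x along its length. Lies flat on the bench within 0.2 rad of straight ahead.
- trough_d: The trough for the 126 mm rail: a low open dark wooden trough fixed to the bench, inside 140 x 40 mm, outside 152 x 52 mm, floor 5 mm thick, rim 20 mm above the bench. In the middle of each long side the wall is cut away down to the floor over 50 mm, to make room for fingers. Origin at the centre of its underside, on the bench; x along its length, z up; within 0.2 rad of straight ahead.
- leg_left: The loose round turned stool leg at the left end of the row (38 x 210 x 38 mm, fat and rounded with one thin tenon), not to be moved. Origin at the centre of its underside; y along its length, pointing within 0.15 rad of the robot's fore-and-aft line.
- leg_right: The loose round turned stool leg at the right end of the row (37 x 198 x 38 mm, fat and rounded with one thin tenon), not to be moved. Origin at the centre of its underside; y along its length, pointing within 0.15 rad of the robot's fore-and-aft line.

How it is judged (in metres and radians):
At the end, for the whole second after the job is handed in: Each of the four rails lies at rest in the trough for its own length, down on the floor (its centre less than 21.5 mm above the trough's underside), centred within 12 mm and in line with the trough within 0.25 rad (horizontal distance between rail_a and trough_a below 0.012 m and z of rail_a in the frame of trough_a between 0.014 and 0.0215 m and angle between the x axis of rail_a and the x axis of trough_a, either way round below 0.25 rad and linear speed of each of rail_a, rail_b, rail_c, rail_d below 0.01 m/s and angular speed of each of rail_a, rail_b, rail_c, rail_d below 0.1 rad/s and horizontal distance between rail_b and trough_b below 0.012 m and z of rail_b in the frame of trough_b between 0.014 and 0.0215 m and angle between the x axis of rail_b and the x axis of trough_b, either way round below 0.25 rad and horizontal distance between rail_c and trough_c below 0.012 m and z of rail_c in the frame of trough_c between 0.014 and 0.0215 m and angle between the x axis of rail_c and the x axis of trough_c, either way round below 0.25 rad and horizontal distance between rail_d and trough_d below 0.012 m and z of rail_d in the frame of trough_d between 0.014 and 0.0215 m and angle between the x axis of rail_d and the x axis of trough_d, either way round below 0.25 rad); the robot touches nothing.
It fails at once if the left turned leg is moved (distance of leg_left from where it was at the start of the episode above 0.03 m).
It fails at once if the right turned leg is moved (distance of leg_right from where it was at the start of the episode above 0.03 m).
It also fails if it takes over 96 s, if anything falls off the work surface, if the arm or the gripper's body presses on something with over 40 N, if the wrist force passes 120 N, or if a joint passes its speed limit or range.

### The arm

A 7-joint arm with a two-finger parallel gripper is mounted at the origin on the work surface; the furniture and walls round the work are solid. World frame = base frame: x ahead of the robot, y to its left, z up, the work surface at z = 0. Lengths are in m, angles in degrees, forces in N, time in s.
With the tool pointing down it reaches from about 0.4 to 0.875 m from the base axis. Payload 4.4 kg.
Tool frame: the origin (TCP) lies between the finger pads; the fingertips stand 11 mm ahead of it and the grasp point (between the pads) lies 8 mm behind it (manip.finger_overhang is the distance from the TCP to the fingertips, in m); z points along the fingers, y is the line along which they close (so a half turn about z gives the same grasp; the last joint's range is limited). The gripper opens to 85 mm and grips with 20 to 120 N. Pads are 22 mm wide; open, the fingers measure 114 mm over their backs; the gripper's body (76 mm by 85 mm) begins 54 mm behind the grasp point. The pads swing forward as they close: fully open they stand 13 mm farther back than shut.
Start: joints at [-70.978, 36.005, 2.206, 86.941, -1.547, 57.084, -1.146], TCP at [0.252, 0.599, 0.216] pointing down, gripper open.
Joint ranges: [-175.42, 175.42], [-21.48, 121.26], [-71.46, 75.88], [10.55, 141.38], [-63.04, 243.04], [13.31, 113.54], [-168.57, 168.57]. Speed limits (degrees/s): [147.25, 147.25, 180, 180, 180, 180, 180].

### API

Orientations are given as [roll, pitch, yaw] about the fixed x, y, z axes, in that order (R = Rz(yaw) Ry(pitch) Rx(roll)).
In Python, from plant import manip gives the robot as it stands.
- The arm moves only by the tool carry_out, never from a script. Its argument "motion" is text: rows parted by semicolons, each of 5 numbers parted by spaces: the shift along the tool's x, y, z in cm, then the turn about the tool's z in rad, then the finger opening in cm, from 0 to 8.54. A call has 1 to 12 rows; each row shifts and turns the commanded pose from where the row before left it, along the tool's axes as they then stand; what a row does not reach is not made up. A row lasts 1/12 s, in which the tool goes at most 41.7 mm and 7.16 degrees, less where a joint would pass 70% of its speed; a pose out of reach is approached as far as the arm can. A call is refused whole if a number of a shift passes 4.17 or a number of a turn 0.125, either way. A call with a gripper value outside its range is refused whole. The fingers move at their own pace and stop on an object; the grip force is fixed at half the most. Time passes only in rows, so rows that do not move let the fingers close. It gives the time, the measured TCP pose, the force, the opening and the grip force at its end, in the units of the state.
- manip.observe(): the state, without advancing time (a new reading comes with each control period).
- manip.read_camera(name): name is "scene" or "side" or "wrist"; returns a dict with "frame" (480x640x3 uint8, red, green, blue), "intrinsics" (3x3 intrinsics, pixels), "dist_coeffs" ([k1, k2, p1, p2, k3] as OpenCV has them; the pictures are not rectified), "xyz" and "orientation" of the camera in the world. Camera axes: x right, y down, z forward; pixel columns grow to the right and rows downward; lengths in m; the calibration is good to about 2 mm. A picture is of the moment at which its call begins. There is no depth.
- manip.finish_job(): hands the job in; it is judged then, once.
The state is a dict: "time": time; "joint_positions": joint angles; "qd": joint speeds; "joint_torque": joint torques, N m; "ee_pos": TCP position; "orientation": TCP orientation; "contact_force": force on the tool from outside, world axes, zero at the start; "ft_torque": the same for the moment, N m; "opening": opening from 0.0 (shut) to 1.0 (fully open); "grip_force": force on a finger pad.
Only numpy, scipy, OpenCV 4.12 (cv2) and the standard library are available. Lean on these libraries where they do the work, as an engineer would, in place of code of your own. Each camera call takes 0.05 s, during which the arm holds its last target. There are 200 camera calls.

## Working session

There is one attempt and no reset: what is moved stays moved. The work goes in short steps, Python scripts to look and compute and a tool call to move; the robot and the scene stay as the last step left them, time stands still between calls to the robot, and variables do not carry over. Pictures are saved under pics/ and viewed, at most 14 in all, crops included, and the job is handed in when it is done.

Besides the shell and the picture viewer there is one more tool, called after "Emit:" by a JSON object that holds its "fn" and its "kwargs", one argument or row to a line. carry_out: Moves the arm, as the interface text tells. Its arguments: {"type":"object","properties":{"motion":{"type":"string"}},"required":["motion"]}

```bash
mkdir -p pics; ls; python3 - <<'E'
from plant import manip
import cv2
print(manip.observe())
for n in ("scene","side","wrist"):
    c=manip.read_camera(n)
    cv2.imwrite(f"pics/{n}0.png",c["frame"][:,:,::-1])
    print(n,c["intrinsics"],c["dist_coeffs"],c["xyz"],c["orientation"])
E
```

```text
pics
{'time': 0.0, 'joint_positions': array([-70.97906327,  36.05765668,   2.20195497,  86.99671081,
        -1.54770295,  57.08215015,  -1.14673033]), 'qd': array([ 0.02483635,  0.05688847,  0.08565879,  0.09768988, -0.02915492,
        0.01831261,  0.00191204]), 'joint_torque': array([ 7.26144162e-05, -5.63402724e+01,  1.22603115e+00, -1.93449318e+01,
        1.09580366e-02,  1.07557760e-02, -1.90517000e-05]), 'ee_pos': array([0.2515038 , 0.5986671 , 0.21479917]), 'orientation': array([-1.79893133e+02,  3.96224767e-04,  1.57208273e+02]), 'contact_force': array([-0.65818753, -0.3339327 , -0.01435741]), 'ft_torque': array([-0.01599154, -0.04626181,  0.01904469]), 'grip_force': 0.0, 'opening': 1.000745664228635}
scene [[484.49107235   0.         327.38490705]
 [  0.         484.49107235 237.1702691 ]
 [  0.           0.           1.        ]] [0.00634146 0.         0.         0.         0.        ] [-0.237473   -0.9646052   0.55881142] [-112.97588212   -0.59365241  -33.50110716]
side [[536.68629054   0.         310.80713304]
 [  0.         536.68629054 240.69563556]
 [  0.           0.           1.        ]] [-0.03740826  0.          0.          0.          0.        ] [-0.03109156  1.38672474  0.63726048] [-112.54186234    1.26028027 -161.83827591]
wrist [[375.67942372   0.         317.53561056]
 [  0.         375.67942372 243.51416027]
 [  0.           0.           1.        ]] [-0.06213609  0.          0.          0.          0.        ] [0.18814048 0.62517069 0.37363621] [1.64106340e+02 2.95975608e-02 6.72230335e+01]
```

View pics/scene0.png

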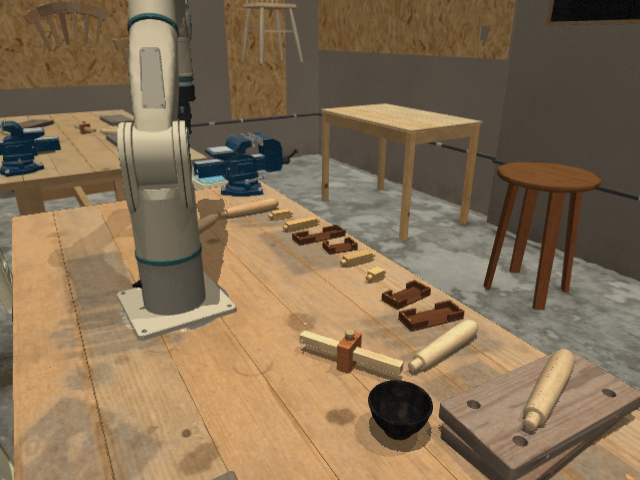

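View pics/side0.png

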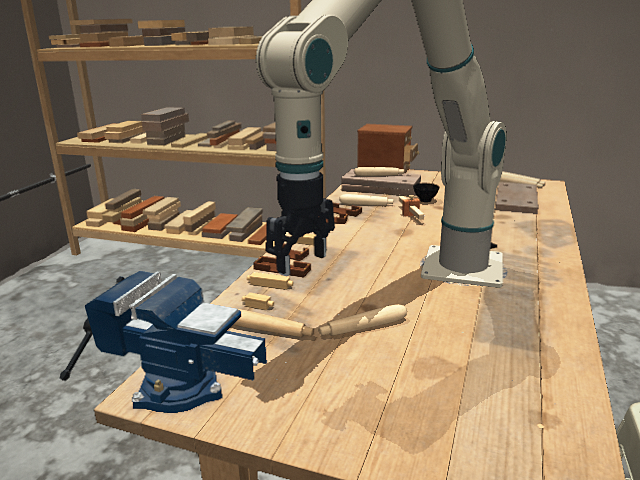

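View pics/wrist0.png

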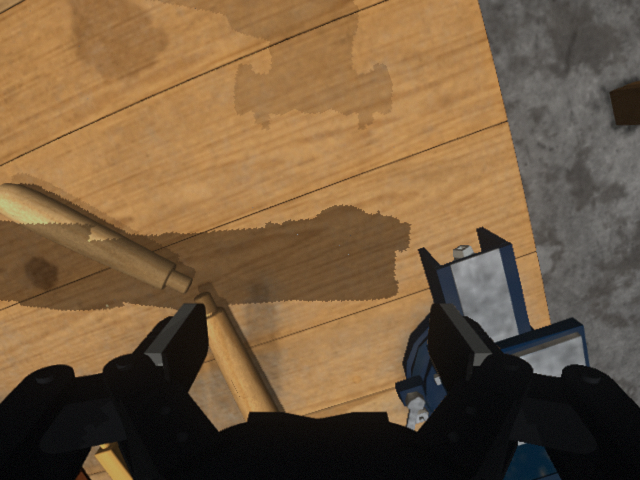

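The scene view shows the row, left to right: leg (250,208), rails (280,214) and (300,224), troughs (319,235) and (341,245), rails (358,258) and (376,274), troughs (406,294) and (431,315), and leg (445,345). The side view has the arm in the way. The wrist view shows only the left leg and the vise.

```bash
python3 - <<'E'
import cv2
im=cv2.imread("pics/scene0.png")
cv2.imwrite("pics/sc_c.png",cv2.resize(im[195:335,260:470],None,fx=3.8,fy=3.8,interpolation=cv2.INTER_CUBIC))
E
cat > h.py <<'E'
import numpy as np, cv2
from scipy.spatial.transform import Rotation as Ro
def ray(c,uv,z):
    uv=np.array(uv,float).reshape(-1,1,2)
    n=cv2.undistortPoints(uv,c["intrinsics"],np.array(c["dist_coeffs"]))[:,0]
    d=np.c_[n,np.ones(len(n))]@Ro.from_euler("xyz",c["orientation"],degrees=True).as_matrix().T
    return c["xyz"]+d*((z-c["xyz"][2])/d[:,2])[:,None]
def proj(c,P):
    R=Ro.from_euler("xyz",c["orientation"],degrees=True).as_matrix()
    rv=cv2.Rodrigues(R.T)[0]
    return cv2.projectPoints(np.array(P,float).reshape(-1,1,3),rv,-R.T@c["xyz"],c["intrinsics"],np.array(c["dist_coeffs"]))[0][:,0]
def tomove(st,target,yaw=None):
    "shift in tool axes (cm) and turn (rad) from measured pose"
    R=Ro.from_euler("xyz",st["orientation"],degrees=True).as_matrix()
    d=R.T@(np.array(target)-st["ee_pos"])*100
    t=0
    if yaw is not None:  # tool x heading, mod 180
        cur=np.degrees(np.arctan2(R[1,0],R[0,0])); t=-np.radians((yaw-cur+90)%180-90)
    return d,t
E
python3 - <<'E'
import sys;sys.path.insert(0,'.')
from h import *
from plant import manip
c=manip.read_camera("scene")
for n,uv in dict(leg=(250,208),r1=(280,214),r2=(300,224),t1=(319,235),t2=(341,245),r3=(358,258),r4=(376,274),t3=(406,294),t4=(431,315),lr=(445,345)).items(): print(n,ray(c,uv,0.015).round(3))
E
```

```text
leg [[0.394 0.447 0.015]]
r1 [[0.451 0.343 0.015]]
r2 [[0.461 0.233 0.015]]
t1 [[0.463 0.128 0.015]]
t2 [[0.477 0.035 0.015]]
r3 [[ 0.466 -0.057  0.015]]
r4 [[ 0.449 -0.154  0.015]]
t3 [[ 0.444 -0.267  0.015]]
t4 [[ 0.429 -0.361  0.015]]
lr [[ 0.375 -0.452  0.015]]
```

View pics/sc_c.png

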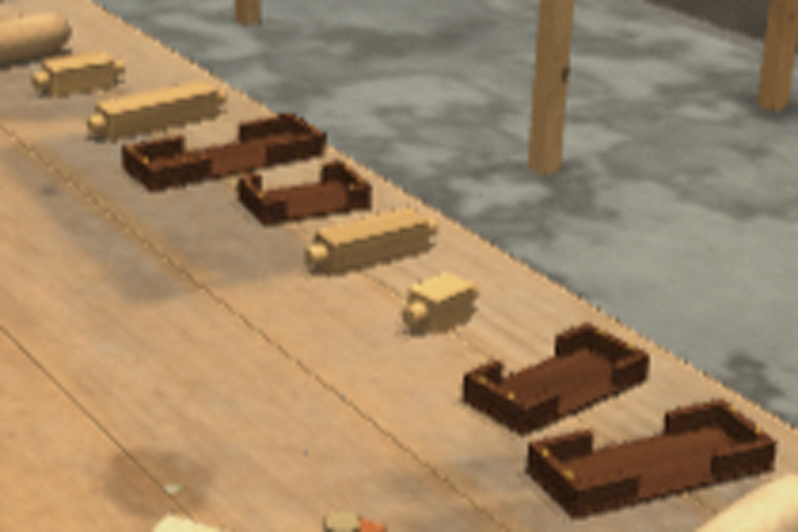

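The crop shows, in order, a short rail, a long rail, a long trough, a short trough, a long rail, the shortest rail, a trough and a longer trough, spaced about 0.1 m apart. I'll swing over the row and measure it with the wrist camera.

Emit:
{"fn": "carry_out", "kwargs": {
  "motion": "0 0 -1 -0.1 8.5; 0 0 -1 -0.1 8.5; 0 0 -1 -0.1 8.5; 0 0 -1 -0.1 8.5; -1.6 -3.6 0 0 8.5; -1.6 -3.6 0 0 8.5; -1.6 -3.6 0 0 8.5; -1.6 -3.6 0 0 8.5; -1.6 -3.6 0 0 8.5; -1.6 -3.6 0 0 8.5; -1.6 -3.6 0 0 8.5; -1.6 -3.6 0 0 8.5"
}}

```text
time: 1.2
ee_pos: [0.3808, 0.3097, 0.2558]
orientation: [180.0, 0.0, -179.9]
contact_force: [0.7, -0.2, -0.1]
opening: 0.994
grip_force: 0.0
```

Emit:
{"fn": "carry_out", "kwargs": {
  "motion": "-3.4 -1.9 0 0 8.5; -3.4 -1.9 0 0 8.5; -3.4 -1.9 0 0 8.5; -3.4 -1.9 0 0 8.5; -1.7 -1 0 0 8.5; 0 0 0 0 8.5; 0 0 0 0 8.5"
}}

```text
time: 1.78
ee_pos: [0.5342, 0.2247, 0.2552]
orientation: [-180.0, -0.0, 180.0]
contact_force: [-0.9, 0.2, 0.7]
opening: 0.994
grip_force: 0.0
```

```bash
python3 - <<'E'
from plant import manip
import cv2,pickle
c=manip.read_camera("wrist"); pickle.dump(c,open("w1.pkl","wb"))
cv2.imwrite("pics/w1.png",c["frame"][:,:,::-1]); print(c["xyz"],c["orientation"],manip.observe()["ee_pos"])
E
```

```text
[0.46537492 0.22419701 0.41395325] [ 1.64133723e+02 -1.71909025e-02  8.99764717e+01] [0.53295535 0.22601807 0.25525639]
```

View pics/w1.png

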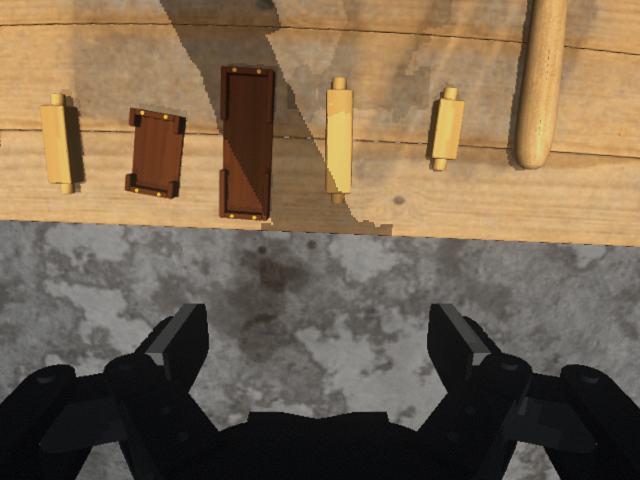

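This picture shows rail 3 with ends (57,94) and (67,193), and a short trough with corners (131,108), (186,118), (174,198), (125,190). It also shows a long trough (222-274, 66-219), a long rail (339,78)-(339,203), a shorter rail (452,88)-(439,170), and the left leg. Next I'll look at the right half.

Emit:
{"fn": "carry_out", "kwargs": {
  "motion": "0 -3.9 0 0 8.5; 0 -3.9 0 0 8.5; 0 -3.9 0 0 8.5; 0 -3.9 0 0 8.5; 0 -3.9 0 0 8.5; 0 -3.9 0 0 8.5; 0 -3.9 0 0 8.5; 0 -3.9 0 0 8.5; 0 -3.9 0 0 8.5; 0 -3.9 0 0 8.5; 0 0 0 0 8.5; 0 0 0 0 8.5"
}}

```text
time: 2.83
ee_pos: [0.5336, -0.1653, 0.2557]
orientation: [-180.0, -0.0, 179.9]
contact_force: [0.0, 0.7, 0.3]
opening: 0.995
grip_force: 0.0
```

```bash
python3 - <<'E'
from plant import manip
import cv2,pickle
c=manip.read_camera("wrist"); pickle.dump(c,open("w2.pkl","wb"))
cv2.imwrite("pics/w2.png",c["frame"][:,:,::-1]); print(c["xyz"],c["orientation"],manip.observe()["ee_pos"])
E
```

```text
[ 0.46479733 -0.16578963  0.41448347] [ 1.64109507e+02 -3.93046059e-02  8.99600126e+01] [ 0.53408494 -0.16276438  0.25564394]
```

View pics/w2.png

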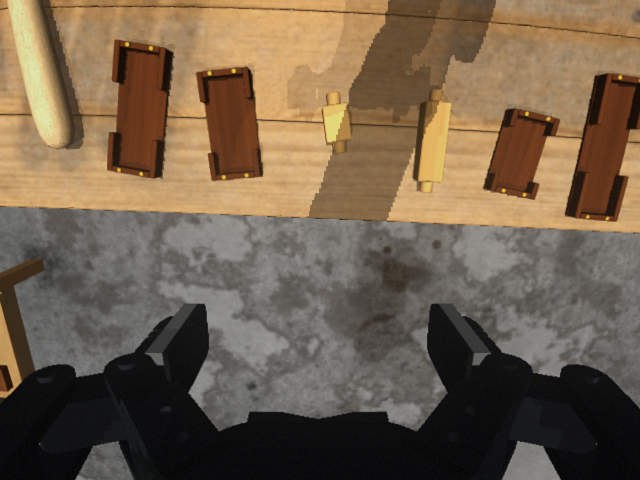

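The right half shows trough 4 with corners (116,39), (172,46), (159,179), (108,173), and trough 3 with corners (198,71), (249,66), (262,177), (211,182). The shortest rail runs (333,92)-(340,153), rail 3 runs (437,89)-(426,192), and the right leg is at far left.

```bash
cat > m.py <<'E'
from h import *
import pickle
w1,w2=[pickle.load(open(f,"rb")) for f in("w1.pkl","w2.pkl")]
T=[("t1",w1,[(222,66),(274,68),(270,219),(220,216)]),("t2",w1,[(133,108),(186,117),(173,198),(125,190)]),
("t3",w2,[(198,71),(249,66),(262,177),(211,182)]),("t4",w2,[(116,39),(172,46),(159,179),(108,173)]),
("t2'",w2,[(507,108),(558,117),(536,198),(486,190)])]
for n,c,p in T:
    P=ray(c,p,.02)[:,:2]; a=(P[0]+P[1])/2;b=(P[2]+P[3])/2;d=b-a
    print(n,P.mean(0).round(4),"len %.4f wid %.4f yaw %.1f"%(np.linalg.norm(d),np.linalg.norm(P[1]-P[0]),np.degrees(np.arctan2(d[1],d[0]))))
for n,c,p in[("r1",w1,[(452,88),(439,170)]),("r2",w1,[(339,78),(338,203)]),("r3",w1,[(57,94),(67,193)]),("r3'",w2,[(437,89),(426,192)]),("r4",w2,[(333,92),(340,153)])]:
    a,b=ray(c,p,.015)[:,:2];d=b-a
    print(n,((a+b)/2).round(4),"len %.4f yaw %.1f"%(np.linalg.norm(d),np.degrees(np.arctan2(d[1],d[0]))))
E
python3 m.py
```

```text
t1 [0.4733 0.1515] len 0.1504 wid 0.0509 yaw -3.8
t2 [0.4811 0.0547] len 0.0851 wid 0.0547 yaw -13.6
t3 [ 0.4531 -0.254 ] len 0.1089 wid 0.0507 yaw 3.8
t4 [ 0.4379 -0.3474] len 0.1322 wid 0.0561 yaw -11.0
t2' [0.4802 0.0482] len 0.0848 wid 0.0560 yaw -8.3
r1 [0.4573 0.356 ] len 0.0822 yaw -4.9
r2 [0.4708 0.2459] len 0.1256 yaw 0.3
r3 [ 0.4697 -0.0473] len 0.1030 yaw -3.1
r3' [ 0.4692 -0.0474] len 0.1043 yaw -2.2
r4 [ 0.4508 -0.1461] len 0.0605 yaw 7.4
```

The lengths identify everything: r1=B, r2=D, r3=C, r4=A, and t1=D, t2=A, t3=B, t4=C. I'll refine the trough poses by fitting a silhouette.

```bash
cat > fit.py <<'E'
from h import *
import pickle
from scipy.optimize import minimize
w1,w2=[pickle.load(open(f,"rb")) for f in("w1.pkl","w2.pkl")]
def sil(c,L,x,y,a):
    w=L-.012; s=(L-.05)/2; bx=[(0,0,L,.052,0,.005)]
    for e in(-1,1):
        bx.append((e*(L/2-.003),0,.006,.052,0,.02))
        for f in(-1,1): bx.append((e*(L/2-s/2),f*.023,s,.006,0,.02))
    m=np.zeros((480*4,640*4),np.uint8); C,S=np.cos(a),np.sin(a)
    for cx,cy,l,wd,z0,z1 in bx:
        P=[(cx+i*l/2,cy+j*wd/2,z) for i in(-1,1) for j in(-1,1) for z in(z0,z1)]
        P=[(x+C*p-S*q,y+S*p+C*q,z) for p,q,z in P]
        cv2.fillConvexPoly(m,cv2.convexHull(np.round(proj(c,P)*4+1.5).astype(np.int32)),255)
    return cv2.resize(m,(640,480),interpolation=cv2.INTER_AREA)/255.
for n,c,L,p in[("D",w1,.152,(.4733,.1515,-.066)),("A",w1,.086,(.481,.0515,-.19)),("A",w2,.086,(.481,.0515,-.19)),("B",w2,.108,(.453,-.254,.066)),("C",w2,.130,(.438,-.347,-.19))]:
    f=c["frame"].astype(float); mk=(f[...,1]<.62*f[...,0])&(f[...,0]<150)
    reg=cv2.dilate((sil(c,L,*p)>0).astype(np.uint8),np.ones((25,25)))>0
    cost=lambda v:np.abs(sil(c,L,v[0]/100,v[1]/100,v[2]/10)-mk)[reg].sum()
    v0=np.array([p[0]*100,p[1]*100,p[2]*10])
    r=minimize(cost,v0,method="Nelder-Mead",options=dict(initial_simplex=[v0,v0+[.5,0,0],v0+[0,.5,0],v0+[0,0,1]]))
    print(n,(r.x/[100,100,1]).round(4)[:2],"yaw %.1f"%np.degrees(r.x[2]/10),cost(v0),r.fun,mk[reg].sum())
E
python3 fit.py
```

```text
D [0.4741 0.1495] yaw -4.3 1043.7725490196078 731.8196078431372 7168
A [0.4813 0.0512] yaw -10.7 679.5882352941176 673.1647058823529 3715
A [0.481 0.052] yaw -11.5 689.4078431372549 670.2823529411764 3675
B [ 0.4525 -0.2554] yaw 4.4 778.2666666666667 604.2941176470588 5186
C [ 0.437  -0.3515] yaw -11.1 1867.7843137254904 975.756862745098 6306
```

Emit:
{"fn": "carry_out", "kwargs": {
  "motion": "2.77 0.63 3 0 6; 2.77 0.63 3 0 6; 2.77 0.63 3 0 6; 0 0 3 -0.065 6; 0 0 3 -0.065 6; 0 0 0 0 6; 0 0 0 0 6; 0 0 0 0 6"
}}

```text
time: 3.55
ee_pos: [0.4526, -0.1442, 0.1069]
orientation: [-180.0, 0.1, -172.4]
contact_force: [0.3, -0.7, 0.6]
opening: 0.706
grip_force: 0.0
```

```bash
cat > go.py <<'E'
import sys
from h import *
from plant import manip
x,y,z,yaw=map(float,sys.argv[1:5])
s=manip.observe(); d,t=tomove(s,(x,y,z),yaw); print(s["ee_pos"].round(4),s["orientation"].round(1),"tool cm",d.round(2),"turn %.3f"%t)
E
python3 go.py .4508 -.1461 .014 7.4
python3 - <<'E'
from plant import manip
import cv2
c=manip.read_camera("wrist"); cv2.imwrite("pics/w3.png",c["frame"][:,:,::-1])
E
```

```text
[ 0.4526 -0.1442  0.1069] [-1.800e+02  1.000e-01 -1.724e+02] tool cm [ 0.22 -0.16  9.29] turn 0.004
```

View pics/w3.png

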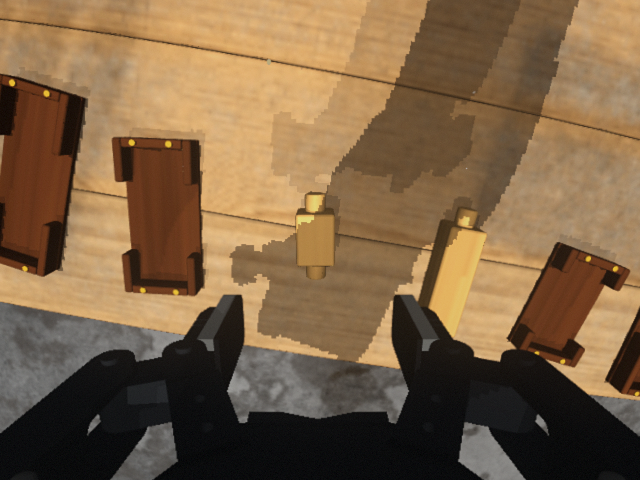

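The rail is upright at column 316, midway between the fingers, and in line with the tool, so I'll descend and grip.

Emit:
{"fn": "carry_out", "kwargs": {
  "motion": "0.2 -0.15 3 0 6; 0 0 3 0 6; 0 0 2.3 0 6; 0 0 1 0 6; 0 0 0 0 6; 0 0 0 0 2; 0 0 0 0 2; 0 0 0 0 2; 0 0 0 0 2; 0 0 0 0 2; 0 0 0 0 2; 0 0 0 0 2"
}}

```text
time: 4.6
ee_pos: [0.4497, -0.1472, 0.013]
orientation: [-180.0, 0.0, -172.4]
contact_force: [-0.8, -0.0, 0.1]
opening: 0.23
grip_force: 0.0
```

Emit:
{"fn": "carry_out", "kwargs": {
  "motion": "0 0 0 0 2; 0 0 0 0 2; 0 0 -1.5 0 2; 0 0 -3 0 2; 0 0 -3 0 2; 0 0 -3 0 2; 0 0 0 0.1 2; 0 0 0 0.11 2; 0 0 0 0.11 2; 0 0 0 0 2"
}}

```text
time: 5.43
ee_pos: [0.4495, -0.1471, 0.1179]
orientation: [-180.0, 0.0, 169.1]
contact_force: [0.5, 0.1, 0.1]
opening: 0.235
grip_force: 0.0
```

```bash
python3 go.py .481 .0516 .12 -11
```

```text
[ 0.4495 -0.1471  0.1179] [-180.     0.   169.1] tool cm [ 0.67 20.11 -0.22] turn 0.001
```

The opening went down to the commanded 20 mm, less than the 26 mm rail, with no grip force, so the grasp missed. I'll look.

```bash
python3 - <<'E'
from plant import manip
import cv2
c=manip.read_camera("wrist"); cv2.imwrite("pics/w4.png",c["frame"][:,:,::-1])
E
```

```text
(no output)
```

View pics/w4.png

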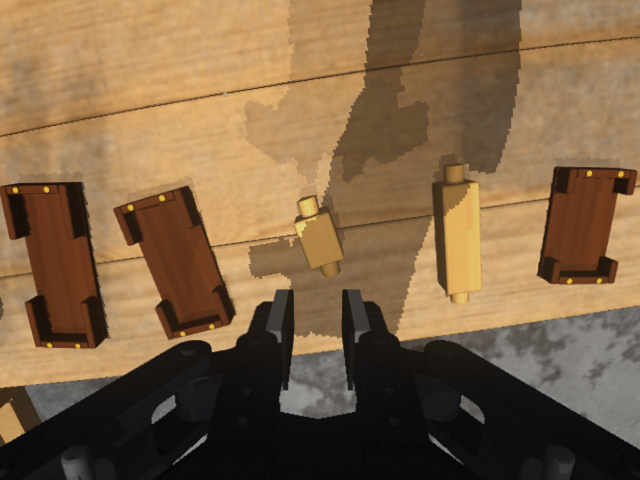

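The rail lies untouched, with tenon ends at (307,197) and (332,276). I'll re-measure it with this view to find where the closing went wrong.

```bash
python3 - <<'E'
from h import *
from plant import manip
c=manip.read_camera("wrist"); s=manip.observe(); print(s["opening"],s["ee_pos"],c["xyz"])
a,b=ray(c,[(307,197),(332,276)],.015)[:,:2]; d=b-a; print((a+b)/2,np.linalg.norm(d),np.degrees(np.arctan2(d[1],d[0])))
P=ray(c,[(554,167),(636,170),(617,284),(540,275)],.02); print(P.mean(0))
print("TCP px",proj(c,[s["ee_pos"]]))
print(proj(c,[s["ee_pos"]+[0,0,-.011]]))
E
```

```text
0.23409656544802335 [ 0.44934142 -0.14698602  0.11758358] [ 0.38170761 -0.13483796  0.27647484]
[ 0.45091344 -0.14593334] 0.06163778142148708 6.4679914673064385
[0.47682146 0.0469669  0.02      ]
TCP px [[318.46043627 292.87921784]]
[[318.39288927 283.82380102]]
```

Emit:
{"fn": "carry_out", "kwargs": {
  "motion": "0 0 0 -0.11 6; 0 0 0 -0.11 6; 0 0 0 -0.09 6; -0.15 0.1 3 0 6; 0 0 3 0 6; 0 0 3 0 6; 0 0 1.2 0 6; 0 0 0 0 6; 0 0 0 0 6; 0 0 0 0 6"
}}

```text
time: 6.37
ee_pos: [0.4514, -0.1461, 0.0163]
orientation: [-180.0, 0.1, -172.9]
contact_force: [0.6, -0.5, 0.5]
opening: 0.701
grip_force: 0.0
```

```bash
python3 go.py .451 -.146 .014 7; python3 - <<'E'
from plant import manip
import cv2
c=manip.read_camera("wrist"); cv2.imwrite("pics/w5.png",c["frame"][:,:,::-1])
E
```

```text
[ 0.4514 -0.1461  0.0163] [-1.800e+02  1.000e-01 -1.729e+02] tool cm [0.04 0.02 0.23] turn 0.001
```

View pics/w5.png

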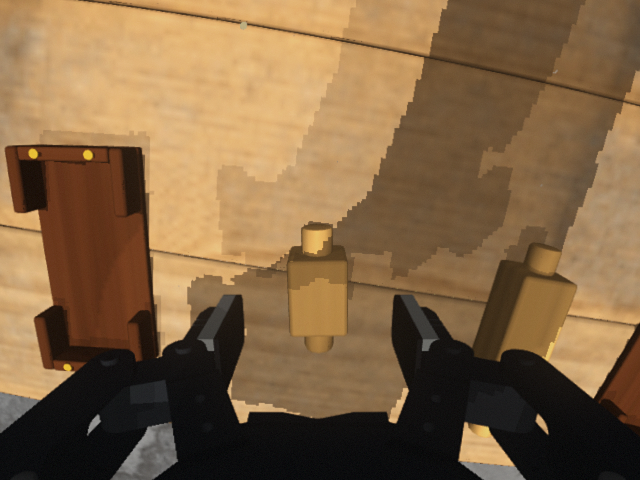

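The rail sits squarely between the pads at (317,290). I'll close fully and read the opening.

Emit:
{"fn": "carry_out", "kwargs": {
  "motion": "0 0 0.2 0 0; 0 0 0 0 0; 0 0 0 0 0; 0 0 0 0 0; 0 0 0 0 0"
}}

```text
time: 6.83
ee_pos: [0.4511, -0.146, 0.014]
orientation: [-180.0, 0.0, -173.0]
contact_force: [0.5, -0.5, 0.1]
opening: 0.007
grip_force: 0.0
```

Emit:
{"fn": "carry_out", "kwargs": {
  "motion": "0 0 0 0 0; 0 0 0 0 0; 0 0 0 0 0; 0 0 0 0 0; 0 0 0 0 0; 0 0 0 0 0"
}}

```text
time: 7.33
ee_pos: [0.4509, -0.146, 0.0137]
orientation: [180.0, -0.0, -173.0]
contact_force: [-0.9, -0.6, -1.0]
opening: -0.005
grip_force: 0.0
```

Fully shut with no force while apparently round the rail. I'll look at this state.

```bash
python3 - <<'E'
from plant import manip
import cv2
a=manip.read_camera("wrist")["frame"][:,:,::-1]; b=manip.read_camera("side")["frame"][:,:,::-1]; 
import numpy as np
c=manip.read_camera("scene")["frame"][:,:,::-1]
r=lambda im,w,h:cv2.resize(im,(w,h),interpolation=cv2.INTER_CUBIC)
top=r(a[120:480,120:520],400,360)
side=r(b[150:270,300:433],400,360); sc=r(c[225:325,320:440],400,240*400//288)
o=np.zeros((600,800,3),np.uint8); o[:360,:400]=top; o[:360,400:]=side; s=r(c[230:310,330:463],400,240); o[360:,:400]=s
cv2.imwrite("pics/w6.png",o)
E
```

```text
(no output)
```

View pics/w6.png

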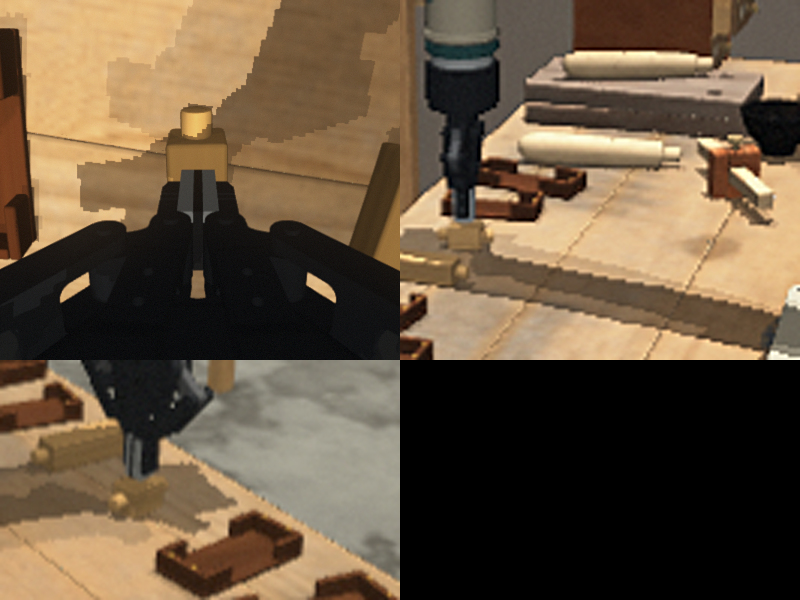

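The closed fingertips sit on top of the rail instead of round it, so the reported tip height is off. I'll check the overhang and the camera height from the known rail size.

```bash
python3 - <<'E'
from h import *
from plant import manip
print([x for x in dir(manip) if x[0]!='_'],manip.finger_overhang)
c=manip.read_camera("wrist"); s=manip.observe(); print(s["ee_pos"],c["xyz"],c["orientation"],s["joint_positions"])
# w5 was taken 2.3 mm higher: rail top edges (288,254)?,(348,..), front corners
c5=dict(c); c5["xyz"]=c["xyz"]+[0,0,.0025]
for z in (.026,.016,.006,-.004):
    P=ray(c5,[(288,335),(347,334),(289,262),(345,260)],z); print(z,np.linalg.norm(P[1]-P[0]),np.linalg.norm(P[3]-P[2]),np.linalg.norm(P[0]-P[2]))
print(proj(c,[s["ee_pos"]+[0,0,-k] for k in(-.02,-.01,0,.011)]))
E
```

```text
['MotionError', 'finger_overhang', 'finish_job', 'observe', 'read_camera'] 0.011
[ 0.45087703 -0.145948    0.0136779 ] [ 0.38248315 -0.15501339  0.17242923] [ 1.64083868e+02 -3.57589667e-02  9.70155455e+01] [ 14.68839202  42.40122915  -0.2119819  123.0308323    0.56083196
  14.57294004 110.99184319]
0.026 0.026244974857082066 0.023423522213918205 0.034307639580265746
0.016 0.02800721955328965 0.024996317692395853 0.03661125984353338
0.006 0.02976946424949723 0.02656911317087345 0.03891488010680107
-0.004 0.031531708945704784 0.02814190864935108 0.04121850037006875
[[318.90710498 313.13507347]
 [318.81199221 302.68976054]
 [318.72734756 293.40071033]
 [318.64440448 284.30442172]]
```

```bash
python3 - <<'E'
from h import *
from plant import manip
s=manip.observe(); a=manip.read_camera("scene"); b=manip.read_camera("side"); w=manip.read_camera("wrist")
for c,uv in((a,(377.3,268.3)),(b,(322.3,224))):
    for z in(.003,.026,.035): print(z,ray(c,uv,z).round(4),end=" ")
    print(proj(c,[s["ee_pos"]+[0,0,k] for k in(-.011,0,.013,.03)]).round(1).tolist())
R=Ro.from_euler("xyz",s["orientation"],degrees=True)
for k in(.011,0,-.01,-.02): print(k,proj(w,[s["ee_pos"]+R.apply([.011,y,k]) for y in(-.001,-.008)]).round(1).tolist())
E
```

```text
0.003 [[ 0.4865 -0.1126  0.003 ]] 0.026 [[ 0.4566 -0.1478  0.026 ]] 0.035 [[ 0.4449 -0.1616  0.035 ]] [[374.5, 277.0], [374.8, 273.1], [375.0, 268.3], [375.3, 262.1]]
0.003 [[ 0.4668 -0.209   0.003 ]] 0.026 [[ 0.4487 -0.1511  0.026 ]] 0.035 [[ 0.4417 -0.1285  0.035 ]] [[321.3, 231.3], [321.2, 228.1], [321.2, 224.3], [321.1, 219.3]]
0.011 [[316.6, 262.8], [301.9, 262.8]]
0 [[316.5, 270.7], [300.9, 270.7]]
-0.01 [[316.5, 278.9], [300.0, 278.9]]
-0.02 [[316.4, 288.0], [298.8, 288.0]]
```

Both outside cameras put the real fingertips about 13 mm behind the reported TCP instead of 11 mm ahead of it, so they are resting at the rail's top height. I'll open and go down about 20 mm in small steps, watching the force.

Emit:
{"fn": "carry_out", "kwargs": {
  "motion": "0 0 0 0 6; 0 0 0 0 6; 0 0 0 0 6; 0 0 0 0 6; 0 0 0 0 6; 0 0 0.4 0 6; 0 0 0.4 0 6; 0 0 0.4 0 6; 0 0 0.3 0 6; 0 0 0 0 6; 0 0 0 0 6"
}}

```text
time: 8.6
ee_pos: [0.4509, -0.146, -0.0012]
orientation: [179.9, -0.1, -173.0]
contact_force: [0.3, 0.2, -1.0]
opening: 0.7
grip_force: 0.0
```

Emit:
{"fn": "carry_out", "kwargs": {
  "motion": "0 0 0.2 0 6; 0 0 0.2 0 6; 0 0 0 0 6; 0 0 0 0 6"
}}

```text
time: 8.93
ee_pos: [0.4512, -0.146, -0.0048]
orientation: [180.0, -0.1, -173.0]
contact_force: [0.0, -0.6, -0.2]
opening: 0.703
grip_force: 0.0
```

Emit:
{"fn": "carry_out", "kwargs": {
  "motion": "0 0 0 0 2; 0 0 0 0 2; 0 0 0 0 2; 0 0 0 0 2; 0 0 0 0 2; 0 0 0 0 2"
}}

```text
time: 9.43
ee_pos: [0.4514, -0.1461, -0.0044]
orientation: [180.0, -0.0, -173.0]
contact_force: [-1.0, -0.0, 5.4]
opening: 0.282
grip_force: 59.3
```

Gripped at 59 N and 24 mm opening. I'll lift and turn.

Emit:
{"fn": "carry_out", "kwargs": {
  "motion": "0 0 -1.5 0 2; 0 0 -3 0 2; 0 0 -3 0 2; 0 0 -1.5 0.105 2; 0 0 0 0.105 2; 0 0 0 0.105 2; 0 0 0 0 2; 0 0 0 0 2"
}}

```text
time: 10.1
ee_pos: [0.4512, -0.146, 0.0852]
orientation: [-180.0, -0.1, 169.1]
contact_force: [-0.2, -0.5, -0.7]
opening: 0.286
grip_force: 58.9
```

```bash
python3 go.py .481 .0516 .08 -11
```

```text
[ 0.4512 -0.146   0.0852] [-1.800e+02 -1.000e-01  1.691e+02] tool cm [ 0.8  19.97  0.52] turn 0.002
```

Emit:
{"fn": "carry_out", "kwargs": {
  "motion": "0.16 3 0 0 2; 0.16 3.4 0 0 2; 0.16 3.4 0 0 2; 0.16 3.4 0 0 2; 0.16 3.4 0 0 2; 0 3.37 0 0 2; 0 0 1 0 2; 0 0 0 0 2; 0 0 0 0 2"
}}

```text
time: 10.85
ee_pos: [0.4808, 0.0509, 0.0745]
orientation: [-179.9, -0.2, 169.1]
contact_force: [-0.2, 0.2, -0.1]
opening: 0.284
grip_force: 59.0
```

```bash
python3 go.py .481 .0516 .001 -11; python3 - <<'E'
from plant import manip
import cv2
c=manip.read_camera("wrist"); cv2.imwrite("pics/w7.png",c["frame"][:,:,::-1])
E
```

```text
[0.4808 0.0509 0.0745] [-179.9   -0.2  169.1] tool cm [-0.04  0.08  7.35] turn 0.001
```

View pics/w7.png

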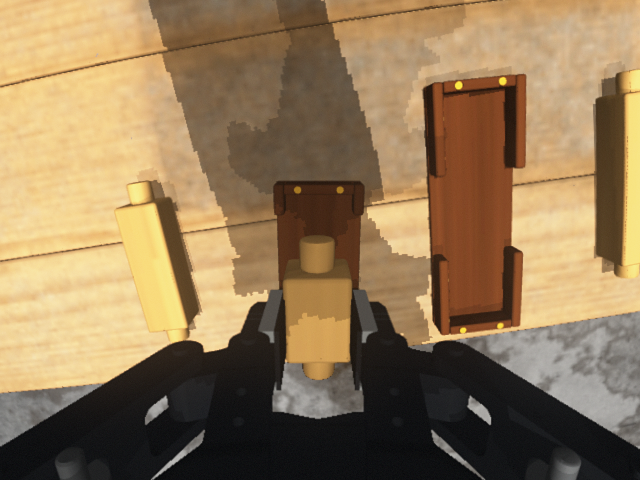

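The rail hangs centred over trough A: the screws at (297,190) and (340,190) bracket the rail axis at 318, and it's parallel. I'll lower, release and retreat.

Emit:
{"fn": "carry_out", "kwargs": {
  "motion": "-0.04 0.08 2.5 0 2; 0 0 2.5 0 2; 0 0 1.4 0 2; 0 0 0.5 0 2; 0 0 0.4 0 2; 0 0 0 0 2; 0 0 0 0 2"
}}

```text
time: 11.48
ee_pos: [0.4828, 0.0516, 0.0029]
orientation: [180.0, -0.0, 168.9]
contact_force: [-0.1, -0.2, -1.3]
opening: 0.287
grip_force: 59.0
```

Emit:
{"fn": "carry_out", "kwargs": {
  "motion": "0 0 0 0 5; 0 0 0 0 5; 0 0 0 0 5; 0 0 0 0 5; 0 0 -1 0 5; 0 0 -2 0 5; 0 0 -3 0 5; 0 0 -3 -0.07 6; 0 0 0 -0.07 6; 0 0 0 0 6; 0 0 0 0 6"
}}

```text
time: 12.4
ee_pos: [0.4823, 0.052, 0.0929]
orientation: [180.0, -0.0, 176.9]
contact_force: [0.3, -0.5, 0.1]
opening: 0.699
grip_force: 0.0
```

```bash
python3 go.py .4694 -.0473 .08 -2.6
```

```text
[0.4823 0.052  0.0929] [180.   -0.  176.9] tool cm [ 0.74 -9.98  1.28] turn -0.009
```

Emit:
{"fn": "carry_out", "kwargs": {
  "motion": "0.25 -3.33 0 0 6; 0.25 -3.33 0 0 6; 0.25 -3.33 0 0 6; 0 0 2.5 0 6; 0 0 2.5 0 6; 0 0 2 0 6; 0 0 1 0 6; 0 0 0.9 0 6; 0 0 0 0 6; 0 0 0 0 6"
}}

```text
time: 13.23
ee_pos: [0.4694, -0.047, 0.0031]
orientation: [180.0, -0.1, 177.0]
contact_force: [-0.7, 0.3, 0.2]
opening: 0.704
grip_force: 0.0
```

```bash
python3 go.py .4694 -.0473 -.005 -2.6; python3 - <<'E'
from plant import manip
import cv2
c=manip.read_camera("wrist"); cv2.imwrite("pics/w8.png",c["frame"][:,:,::-1])
E
```

```text
[ 0.4694 -0.047   0.0031] [ 1.80e+02 -1.00e-01  1.77e+02] tool cm [-0.01 -0.03  0.81] turn -0.007
```

View pics/w8.png

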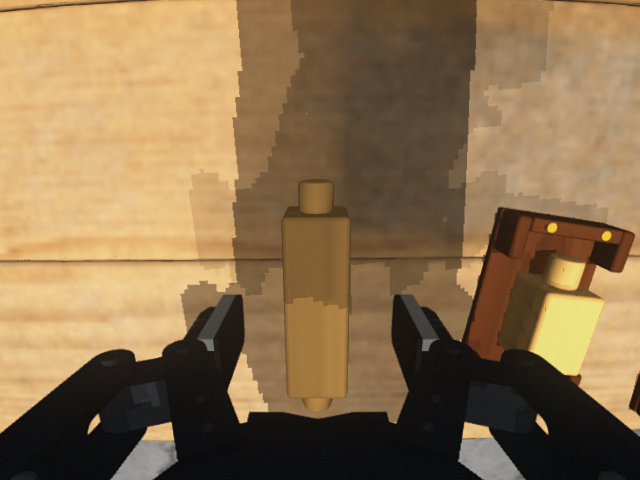

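Rail A lies in its trough (right side of the view), and rail C is centred between the pads at column 317. I'll grip, lift and turn.

Emit:
{"fn": "carry_out", "kwargs": {
  "motion": "0 0 0.4 0 6; 0 0 0.4 0 6; 0 0 0 0 6; 0 0 0 0 2; 0 0 0 0 2; 0 0 0 0 2; 0 0 0 0 2; 0 0 0 0 2; 0 0 0 0 2; 0 0 0 0 2"
}}

```text
time: 14.12
ee_pos: [0.47, -0.0473, -0.0039]
orientation: [-180.0, 0.0, 177.0]
contact_force: [-0.8, 0.5, 6.6]
opening: 0.283
grip_force: 59.3
```

Emit:
{"fn": "carry_out", "kwargs": {
  "motion": "0 0 -1.5 0 2; 0 0 -3 0 2; 0 0 -3 0 2; 0 0 -1.5 0.07 2; 0 0 0 0.07 2; 0 0 0 0 2; 0 0 0 0 2"
}}

```text
time: 14.7
ee_pos: [0.4694, -0.0473, 0.0854]
orientation: [-180.0, -0.1, 169.1]
contact_force: [0.2, -0.5, -0.3]
opening: 0.283
grip_force: 59.2
```

```bash
python3 go.py .437 -.3515 .08 -11; python3 -c "
from h import *;import pickle
w=pickle.load(open('w2.pkl','rb'));print(ray(w,[(72,130),(62,147),(45,60)],.019).round(3))"
```

```text
[ 0.4694 -0.0473  0.0854] [-1.800e+02 -1.000e-01  1.691e+02] tool cm [ -2.59 -30.48   0.55] turn 0.001
[[ 0.454 -0.421  0.019]
 [ 0.471 -0.435  0.019]
 [ 0.385 -0.44   0.019]]
```

Emit:
{"fn": "carry_out", "kwargs": {
  "motion": "-0.32 -3.81 0 0 2; -0.32 -3.81 0 0 2; -0.32 -3.81 0 0 2; -0.32 -3.81 0 0 2; -0.33 -3.81 0 0 2; -0.33 -3.81 0 0 2; -0.33 -3.81 0 0 2; -0.33 -3.81 0 0 2; 0 0 1 0 2; 0 0 0 0 2; 0 0 0 0 2"
}}

```text
time: 15.62
ee_pos: [0.4357, -0.3502, 0.0739]
orientation: [179.9, -0.2, 169.0]
contact_force: [0.4, 0.4, 0.2]
opening: 0.288
grip_force: 59.3
```

```bash
python3 go.py .437 -.3515 .001 -11; python3 - <<'E'
from plant import manip
import cv2
c=manip.read_camera("wrist"); cv2.imwrite("pics/w9.png",c["frame"][:,:,::-1])
E
```

```text
[ 0.4357 -0.3502  0.0739] [179.9  -0.2 169. ] tool cm [-0.18 -0.12  7.28] turn 0.000
```

View pics/w9.png

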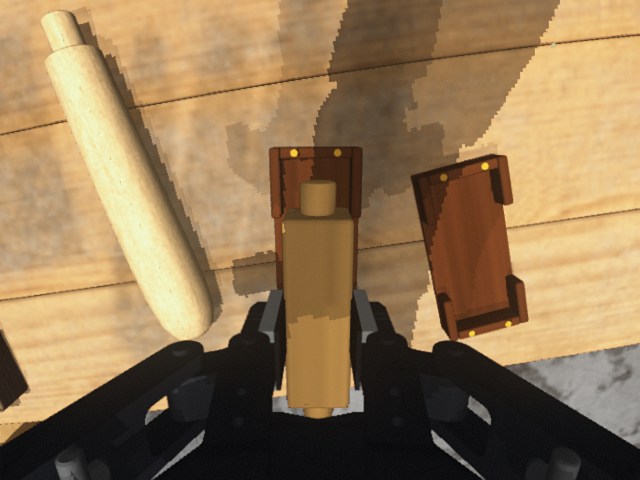

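Rail C hangs over trough C: the screws at (294,153) and (338,153) give midline 316, against rail axis 318. The leg's near end at (195,335) stays clear. I'll lower and release.

Emit:
{"fn": "carry_out", "kwargs": {
  "motion": "-0.18 -0.12 2.5 0 2; 0 0 2.5 0 2; 0 0 1.4 0 2; 0 0 0.5 0 2; 0 0 0.3 0 2; 0 0 0 0 2; 0 0 0 0 2"
}}

```text
time: 16.25
ee_pos: [0.4391, -0.3526, 0.004]
orientation: [-180.0, 0.0, 169.0]
contact_force: [0.9, 0.3, -0.0]
opening: 0.288
grip_force: 59.2
```

Emit:
{"fn": "carry_out", "kwargs": {
  "motion": "0 0 0 0 4.6; 0 0 0 0 4.6; 0 0 0 0 4.6; 0 0 0 0 4.6; 0 0 -1 0 4.6; 0 0 -2 0 4.6; 0 0 -3 0 4.6; 0 0 -3 -0.1 6; 0 0 0 -0.1 6; 0 0 0 0 6; 0 0 0 0 6"
}}

```text
time: 17.17
ee_pos: [0.4379, -0.3532, 0.0937]
orientation: [180.0, -0.1, -179.8]
contact_force: [-0.6, 0.1, -0.1]
opening: 0.7
grip_force: 0.0
```

```bash
python3 go.py .4708 .2459 .08 .3
```

```text
[ 0.4379 -0.3532  0.0937] [ 1.800e+02 -1.000e-01 -1.798e+02] tool cm [-3.53 59.89  1.38] turn -0.001
```

Emit:
{"fn": "carry_out", "kwargs": {
  "motion": "-0.23 3.5 0 0 6; -0.23 4.1 0 0 6; -0.23 4.1 0 0 6; -0.23 4.1 0 0 6; -0.23 4.1 0 0 6; -0.23 4.1 0 0 6; -0.23 4.1 0 0 6; -0.23 4.1 0 0 6; -0.23 4.1 0 0 6; -0.23 4.1 0 0 6; -0.23 4.1 0 0 6; -0.23 4.1 0 0 6"
}}

```text
time: 18.17
ee_pos: [0.4612, 0.1349, 0.0925]
orientation: [-180.0, -0.2, -179.7]
contact_force: [1.0, 0.2, -1.1]
opening: 0.701
grip_force: 0.0
```

Emit:
{"fn": "carry_out", "kwargs": {
  "motion": "-0.23 4.1 0 0 6; -0.23 4.1 0 0 6; -0.23 3.2 0 0 6; 0 0 0 0 6; 0 0 0 0 6"
}}

```text
time: 18.58
ee_pos: [0.4672, 0.2494, 0.0924]
orientation: [180.0, -0.2, -179.5]
contact_force: [-1.1, -0.9, -0.2]
opening: 0.703
grip_force: 0.0
```

```bash
python3 go.py .4708 .2459 -.005 .3; cat > rl.py <<'E'
# tenon-independent check: pale rail blob between the pads, columns at a set of rows
from h import *
from plant import manip
import pickle
c=manip.read_camera("wrist"); pickle.dump(c,open("last.pkl","wb"))
cv2.imwrite("pics/last.png",c["frame"][:,:,::-1])
E
python3 rl.py
```

```text
[0.4672 0.2494 0.0924] [ 180.    -0.2 -179.5] tool cm [-0.39 -0.36  9.74] turn 0.004
```

Emit:
{"fn": "carry_out", "kwargs": {
  "motion": "-0.39 -0.36 2 0 6; 0 0 2.5 0 6; 0 0 2.2 0 6; 0 0 2 0 6; 0 0 0.6 0 6; 0 0 0 0 6; 0 0 0 0 6"
}}

```text
time: 19.22
ee_pos: [0.4723, 0.2425, 0.0005]
orientation: [-180.0, -0.1, -179.7]
contact_force: [-0.9, 0.2, -0.1]
opening: 0.699
grip_force: 0.0
```

```bash
python3 go.py .4708 .2459 -.005 .3
```

```text
[0.4723 0.2425 0.0005] [-1.800e+02 -1.000e-01 -1.797e+02] tool cm [0.15 0.34 0.55] turn 0.000
```

Emit:
{"fn": "carry_out", "kwargs": {
  "motion": "0.15 0.34 0.25 0 6; 0 0 0.25 0 6; 0 0 0 0 6; 0 0 0 0 2; 0 0 0 0 2; 0 0 0 0 2; 0 0 0 0 2; 0 0 0 0 2; 0 0 0 0 2; 0 0 0 0 2"
}}

```text
time: 20.05
ee_pos: [0.471, 0.2472, -0.0041]
orientation: [180.0, -0.0, -179.6]
contact_force: [-1.0, -0.2, 5.0]
opening: 0.279
grip_force: 59.6
```

Emit:
{"fn": "carry_out", "kwargs": {
  "motion": "0 0 -1.5 0 2; 0 0 -3 0 2; 0 0 -3 0 2; 0 0 -1.5 0.04 2; 0 0 0 0.04 2; 0 0 0 0 2; 0 0 0 0 2; 0 0 0 0 2"
}}

```text
time: 20.72
ee_pos: [0.4703, 0.2467, 0.0847]
orientation: [-180.0, -0.1, 175.9]
contact_force: [0.2, 0.0, -0.9]
opening: 0.288
grip_force: 59.0
```

```bash
python3 go.py .474 .1495 .08 -4.3
```

```text
[0.4703 0.2467 0.0847] [-1.800e+02 -1.000e-01  1.759e+02] tool cm [-1.07 -9.67  0.47] turn 0.003
```

Emit:
{"fn": "carry_out", "kwargs": {
  "motion": "-0.36 -3.2 0 0 2; -0.36 -3.2 0 0 2; -0.35 -3.27 0 0 2; 0 0 1 0 2; 0 0 0 0 2; 0 0 0 0 2; 0 0 0 0 2; 0 0 0 0 2"
}}

```text
time: 21.38
ee_pos: [0.4744, 0.1515, 0.0754]
orientation: [179.9, -0.1, 176.0]
contact_force: [0.9, 0.4, -0.7]
opening: 0.282
grip_force: 59.3
```

```bash
python3 go.py .474 .1495 .003 -4.3; cat > scr.py <<'E'
# yellow screws of the far-from-floor end wall, to compare with the rail axis
from plant import manip
import cv2,numpy as np
f=manip.read_camera("wrist")["frame"]; h=cv2.cvtColor(f,cv2.COLOR_RGB2HSV)
m=((h[...,0]>23)&(h[...,0]<33)&(h[...,1]>200)&(h[...,2]>180)).astype(np.uint8)
n,_,st,ce=cv2.connectedComponentsWithStats(m)
print([(ce[i].round(0).tolist(),int(st[i,4])) for i in range(1,n) if 12<st[i,4]<200])
E
python3 scr.py
```

```text
[0.4744 0.1515 0.0754] [ 1.799e+02 -1.000e-01  1.760e+02] tool cm [ 0.02 -0.22  7.24] turn 0.005
[]
```

Emit:
{"fn": "carry_out", "kwargs": {
  "motion": "0.02 -0.2 2.5 0 2; 0 0 2.5 0 2; 0 0 1.4 0 2; 0 0 0.5 0 2; 0 0 0.3 0 2; 0 0 0 0 2; 0 0 0 0 2; 0 0 0 0 2"
}}

```text
time: 22.1
ee_pos: [0.4748, 0.1483, 0.0042]
orientation: [179.9, 0.0, 175.8]
contact_force: [-0.1, -0.4, -0.7]
opening: 0.287
grip_force: 59.2
```

Emit:
{"fn": "carry_out", "kwargs": {
  "motion": "0 0 0 0 5; 0 0 0 0 5; 0 0 0 0 5; 0 0 0 0 5; 0 0 -1 0 5; 0 0 -2 0 5; 0 0 -3 0 5; 0 0 -3 0 6; 0 0 0 0 6; 0 0 0 0 6; 0 0 0 0 6"
}}

```text
time: 23.02
ee_pos: [0.474, 0.1476, 0.0936]
orientation: [180.0, -0.0, 175.8]
contact_force: [-0.6, -0.6, -0.2]
opening: 0.698
grip_force: 0.0
```

```bash
python3 go.py .4573 .356 .09 -4.9
```

```text
[0.474  0.1476 0.0936] [180.   -0.  175.8] tool cm [ 3.19 20.66  0.37] turn 0.012
```

Emit:
{"fn": "carry_out", "kwargs": {
  "motion": "0.53 3.2 0 0 5.5; 0.53 3.5 0 0 5.5; 0.53 3.5 0 0 5.5; 0.53 3.5 0 0 5.5; 0.53 3.5 0 0 5.5; 0.54 3.46 0 0.01 5.5; 0 0 2 0 5.5; 0 0 0 0 5.5; 0 0 0 0 5.5; 0 0 0 0 5.5"
}}

```text
time: 23.85
ee_pos: [0.4572, 0.3547, 0.0727]
orientation: [-179.9, -0.1, 175.2]
contact_force: [-0.2, -1.0, -0.6]
opening: 0.646
grip_force: 0.0
```

```bash
python3 go.py .4573 .356 -.005 -4.9
```

```text
[0.4572 0.3547 0.0727] [-1.799e+02 -1.000e-01  1.752e+02] tool cm [-0.02  0.15  7.77] turn 0.002
```

Emit:
{"fn": "carry_out", "kwargs": {
  "motion": "0 0.1 2.5 0 5.5; 0 0 2.5 0 5.5; 0 0 1.7 0 5.5; 0 0 0.6 0 5.5; 0 0 0.4 0 5.5; 0 0 0 0 5.5; 0 0 0 0 5.5"
}}

```text
time: 24.43
ee_pos: [0.4581, 0.3575, -0.0026]
orientation: [179.9, 0.0, 175.2]
contact_force: [0.0, -0.3, -0.2]
opening: 0.641
grip_force: 0.0
```

Emit:
{"fn": "carry_out", "kwargs": {
  "motion": "0 0 0 0 2; 0 0 0 0 2; 0 0 0 0 2; 0 0 0 0 2; 0 0 0 0 2; 0 0 0 0 2; 0 0 0 0 2"
}}

```text
time: 25.02
ee_pos: [0.458, 0.3578, -0.0024]
orientation: [179.9, 0.0, 175.3]
contact_force: [-0.2, -1.1, 6.6]
opening: 0.284
grip_force: 59.8
```

Emit:
{"fn": "carry_out", "kwargs": {
  "motion": "0 0 -1.5 0 2; 0 0 -3 0 2; 0 0 -3 0 2; 0 0 -1.5 -0.08 2; 0 0 0 -0.08 2; 0 0 0 0 2; 0 0 0 0 2; 0 0 0 0 2"
}}

```text
time: 25.68
ee_pos: [0.4571, 0.3568, 0.0859]
orientation: [-180.0, -0.1, -175.7]
contact_force: [-0.2, 0.7, -0.8]
opening: 0.289
grip_force: 59.1
```

```bash
python3 go.py .4525 -.2554 .085 4.4
```

```text
[0.4571 0.3568 0.0859] [-1.800e+02 -1.000e-01 -1.757e+02] tool cm [  5.05 -61.01   0.12] turn -0.002
```

Emit:
{"fn": "carry_out", "kwargs": {
  "motion": "0.31 -3.5 0 0 2; 0.32 -3.84 0 0 2; 0.32 -3.84 0 0 2; 0.32 -3.84 0 0 2; 0.32 -3.84 0 0 2; 0.32 -3.84 0 0 2; 0.32 -3.84 0 0 2; 0.32 -3.84 0 0 2; 0.32 -3.84 0 0 2; 0.32 -3.84 0 0 2; 0.32 -3.84 0 0 2; 0.32 -3.84 0 0 2"
}}

```text
time: 26.68
ee_pos: [0.4538, -0.1034, 0.0856]
orientation: [180.0, -0.1, -175.6]
contact_force: [1.5, 0.6, -1.0]
opening: 0.284
grip_force: 59.2
```

Emit:
{"fn": "carry_out", "kwargs": {
  "motion": "0.31 -3.84 0 0 2; 0.31 -3.84 0 0 2; 0.31 -3.84 0 0 2; 0.31 -3.75 0 0 2; 0 0 1 0 2; 0 0 0 0 2; 0 0 0 0 2; 0 0 0 0 2; 0 0 0 0 2"
}}

```text
time: 27.43
ee_pos: [0.4544, -0.2531, 0.0763]
orientation: [179.9, -0.1, -175.4]
contact_force: [0.4, 0.4, 0.1]
opening: 0.291
grip_force: 59.2
```

```bash
python3 go.py .4525 -.2554 .005 4.4
```

```text
[ 0.4544 -0.2531  0.0763] [ 1.799e+02 -1.000e-01 -1.754e+02] tool cm [ 0.2  -0.22  7.13] turn 0.003
```

Emit:
{"fn": "carry_out", "kwargs": {
  "motion": "0.25 -0.15 2.5 0 2; 0 0 2.5 0 2; 0 0 1.2 0 2; 0 0 0.5 0 2; 0 0 0.3 0 2; 0 0 0 0 2; 0 0 0 0 2; 0 0 0 0 2"
}}

```text
time: 28.1
ee_pos: [0.4523, -0.2567, 0.0071]
orientation: [-180.0, 0.0, -175.6]
contact_force: [0.8, 0.1, -0.8]
opening: 0.286
grip_force: 59.2
```

Emit:
{"fn": "carry_out", "kwargs": {
  "motion": "0 0 0 0 4.6; 0 0 0 0 4.6; 0 0 0 0 4.6; 0 0 0 0 4.6; 0 0 -1 0 4.6; 0 0 -2 0 4.6; 0 0 -3 0 4.6; 0 0 -3 0 4.6; 0 0 -3 0.07 4.6; 0 0 -3 0 4.6; 0 0 -2 0 4.6"
}}

```text
time: 29.02
ee_pos: [0.4524, -0.2568, 0.1797]
orientation: [-179.9, 0.1, -179.6]
contact_force: [0.9, 0.2, 0.3]
opening: 0.541
grip_force: 0.0
```

Emit:
{"fn": "carry_out", "kwargs": {
  "motion": "-1.5 3.5 -1.5 0 5; -1.5 3.5 -1.5 0 5; -1.5 3.5 -1.5 0 5; -1.5 3.5 -1.5 0 5; 0 3.5 0 0 5; 0 1 0 0 5; 0 0 0 0 5; 0 0 0 0 5; 0 0 0 0 5"
}}

```text
time: 29.77
ee_pos: [0.5098, -0.0732, 0.2361]
orientation: [-179.9, -0.1, -179.7]
contact_force: [-0.2, -0.3, -0.0]
opening: 0.59
grip_force: 0.0
```

```bash
python3 rl.py; python3 - <<'E'
from plant import manip
print(manip.observe()["ee_pos"])
E
```

```text
[ 0.50983639 -0.07345635  0.23595366]
```

View pics/last.png

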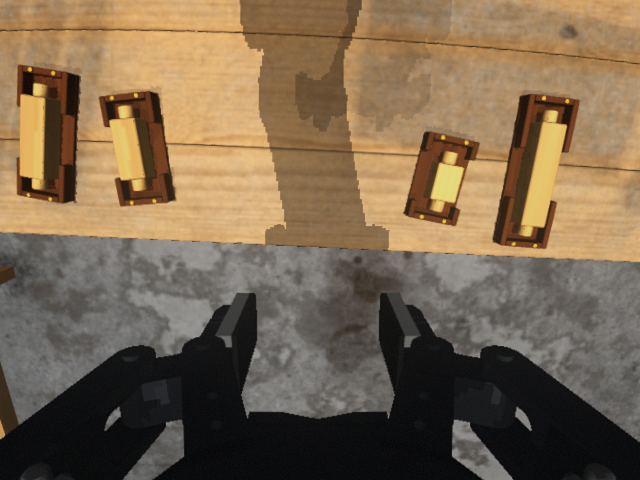

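All four rails lie in their own troughs. Rail midpoints against trough screw midpoints: C (40,136) vs (41,135), B (132,148) vs (135,150), A (444,182) vs (441,179), D (540,173) vs (537,171). That's within about 4 mm, so I'll hand in.

```bash
python3 -c "
from plant import manip
print(manip.finish_job())"
```

```text
the job is handed in; nothing more can be done
None
```

I laid all four rails in their matching troughs, released them, and handed the job in at about 30 s. The last picture showed each rail within about 4 mm of its trough's centre, but the hand-in returned no verdict. The legs were not touched.

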